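# Turn the headphone amplifier up five clicks and store the level

## Robot

A 6-joint arm with a two-finger parallel gripper is mounted at the origin on the work surface. World frame = base frame: x ahead of the robot, y to its left, z up, the work surface at z = 0. Lengths are in m, angles in rad, forces in N, time in s.
With the tool pointing down it reaches from about 0.375 to 0.9 m from the base axis. Payload 3.1 kg.
Tool frame: the origin (TCP) lies on the centre line of the jaws, within the pads' length; the fingertips stand robot.tip_reach ahead of it and the grasp point (between the pads) is the TCP (robot.tip_reach is the distance from the TCP to the fingertips, in m); z points along the fingers, y is the direction in which the jaws open and shut (so a half turn about z gives the same grasp; the last joint's range is limited). The gripper opens to 87 mm and grips with 3 to 60 N. Pads are 19 mm wide; open, the fingers measure 117 mm over their backs; the gripper's body (75 mm by 190 mm) begins 51 mm behind the grasp point.
Start: joints at [0.977, 0.527, 1.433, -0, 1.181, -0.178], TCP at [0.252, 0.572, 0.242] pointing down, gripper open.
Joint ranges: [-3.08, 3.08], [-0.75, 2.2], [0.22, 2.44], [-1.43, 4.57], [0, 2.65], [-2.85, 2.85]. Speed limits (rad/s): [2.79, 2.79, 3.14, 3.14, 3.14, 3.14].

## Interface

Orientations are given as a unit quaternion [x, y, z, w].
In Python, from rig import telemetry, viewer, robot gives the robot as it stands. The module is installed in compiled form; this text tells all that it offers.
- The arm moves only by the tool step_arm, never from a script. Its argument "targets" is a list of rows, each an object of numbers: "dx", "dy", "dz": the shift along the tool's x, y, z in m; "rx", "ry", "rz": the turn, a rotation vector about the tool's x, y, z in degrees. In form: [{"dx": .., "dy": .., "dz": .., "rx": .., "ry": .., "rz": ..}, ...]. A call has exactly 5 rows; each row is the pose to reach, as a shift and turn from the pose measured when the call began, along the tool's axes at that moment; what a row does not reach only later rows make up. A row lasts 1/8 s, in which the tool goes at most 62.5 mm and 10.7 degrees, less where a joint would pass 70% of its speed; a pose out of reach is approached as far as the arm can. A call with a gripper value outside its range is refused whole. "gripper" is the opening, from 0 (shut) to 1 (fully open), set as the call begins (left out, the last holds). The fingers move at their own pace and stop on an object; "force" is the grip in N (left out, the last holds). Time passes only in rows, so rows that repeat a pose let the fingers close, or fill a call up. It gives the time, the measured TCP pose, the force and the opening at its end, in the units of the state.
- telemetry.get_obs(): the state, without advancing time (a new reading comes with each control period).
- viewer.camera(name): name is "scene" or "top"; returns a dict with "img" (384x512x3 uint8, blue, green, red), "depth" (384x512 float32, m along the optical axis (not along the pixel's ray), 0 where there is no reading), "K" (3x3 intrinsics, pixels), "k1" (the pictures are not rectified: a ray, as slopes to the right and down, at radius r is drawn at 1 + k1 r^2 times it, then the intrinsics apply), "R" (3x3) and "t" (3): a world point X has camera coordinates R X + t. Camera axes: x right, y down, z forward; pixel columns grow to the right and rows downward; lengths in m; the calibration is good to about 2 mm. A picture is of the moment at which its call begins.
- robot.hand_in(): hands the job in, once; it reports no verdict.
The state is a dict: "time": time; "q": joint angles; "joint_velocities": joint speeds; "joint_torque": joint torques, N m; "position": TCP position; "tool_rot": TCP orientation; "ft_force": force on the tool from outside, world axes, zero at the start; "moment": the same for the moment, N m; "grip_width": finger opening in m.
Only numpy, scipy, OpenCV 4.12 (cv2) and the standard library are available. Lean on these libraries where they do the work, as an engineer would, in place of code of your own. Each camera call takes 0.05 s, during which the arm holds its last target.

## Task

Turn the big knob on top of the headphone amplifier clockwise (seen from above) by exactly five clicks from where it stands now, judging by the pointer ring and not by the knob cap, which is loose on its spindle. Then push the knob gently straight down a few millimetres, not to its bottom, and hold it for about half a second to store that level, and let go. Push it down at no other setting, and leave the other things on the desk where they are.

Things in the scene. Friction and masses are not known exactly. Their poses are not given: they have to be found in the camera images.
- dial_axis (a point): Point on the knob's vertical axis, on the flat top of the headphone amplifier (aluminium box fixed to the desk, 150 x 200 mm, 45 mm high; x runs across its 150 mm, y along its 200 mm; this point is 30 mm off its centre towards its +y). Round it are 18 black ticks, one per click of 20 degrees. The small 16 mm knob (12 mm high) near the box's other end is fixed and no part of the job.
- cap_top (a point): Centre of the top face of the knob cap: black ribbed upright cylinder, 38 mm across, 26 mm high, its top 38 mm above the amplifier's top. Only the pointer ring lies round its foot: 68 mm across, at most 9 mm above the amplifier's top. Turn it by gripping its sides, without pushing down.
- cap_mid (a point): Centre of the knob cap, half-way up, 13 mm below its top. The cap is loose on the spindle: about 57 degrees (1 rad, almost three clicks) of free play in all, and where it stands in that play at the start is unknown. Turned, it first takes up the play, then drives the pointer ring. The angle turned by the hand therefore does not tell the clicks. Let go, the cap stays where it is.
- pointer (a point): Outer tip of the steel pointer nib on the black pointer ring round the cap's foot, 32 mm from the axis and 9 mm above the amplifier's top. The ring turns with the spindle and rests in clicks 20 degrees apart (five clicks: 100 degrees); it starts in one of the first five from its anticlockwise end stop. It takes up to about 0.08 N m to turn, snaps on once half-way to the next click, and does not sink with the cap.
- press (a joint): How far the cap is pushed down, in m: 0 up, growing to 0.008 at the bottom. Sprung: gives way at about 2 N, then 1.5 N per mm. The level is stored when it is held 2 mm deep or more (about 5 N) for 0.2 s; deeper than 6.5 mm (about 12 N) damages it. It springs up when let go. Pushing it over 2.5 mm with the ring on a wrong click spoils the job.
- mug: White mug, 76 mm across, 90 mm high, loose, beside the amplifier. Origin under its centre. Leave alone.
- stick: Black memory stick, 45 x 18 x 8 mm, lying beside the amplifier. Leave alone.
- notes: Block of note paper, 76 x 76 x 20 mm, beside the amplifier. Leave alone.
- mouse: Black computer mouse, 100 x 60 mm, 34 mm high. Leave alone.
- headphones: Black headphones lying flat, cups 80 mm across and 34 mm high. Leave alone.
- phone: Black phone, 150 x 72 x 9 mm, lying flat. Leave alone.
- tape: Roll of brown tape lying flat, 84 mm across, 20 mm high. Leave alone.
Not all that is in view belongs to the job. Leave any purple look-alike of the part that bears dial_axis alone.

How it is judged:
By the outcome, as a careful person would: the job done as asked, in the order asked, and still so for the second after the job is handed in, with the robot touching nothing.
It also fails if it takes over 64 s, if anything falls off the work surface, if the arm or the gripper's body presses on something with over 40 N, if the wrist force passes 120 N, or if a joint passes its speed limit or range.

## Working session

There is one attempt and no reset: what is moved stays moved. The work goes in short steps, Python scripts to look and compute and a tool call to move; the robot and the scene stay as the last step left them, time stands still between calls to the robot, and variables do not carry over. Pictures are saved under pics/ and viewed, and the job is handed in when it is done.

Besides the shell and the picture viewer there is one more tool, called after "Emit:" as a command line: name --argument value ..., lists and objects as JSON in quotes. step_arm: Moves the arm, as the interface text tells. Its arguments: {"type":"object","properties":{"targets":{"type":"array"},"gripper":{"type":"number"},"force":{"type":"number"}},"required":["targets"]}

```bash
mkdir -p pics; python3 - <<'E'
from rig import telemetry, viewer, robot
import cv2,numpy as np
o=telemetry.get_obs()
for k in o: print(k,np.round(o[k],4))
print(robot.tip_reach)
for n in("scene","top"):
    c=viewer.camera(n); cv2.imwrite(f"pics/{n}0.png",c["img"]); np.savez(f"{n}0.npz",**c)
    print(n,c["K"],c["k1"],c["R"],c["t"])
E
```

```text
time 0.0
q [ 0.9765  0.5285  1.4339 -0.      1.1814 -0.1785]
joint_velocities [-0.0002 -0.0004  0.0013 -0.0008 -0.0018 -0.0004]
joint_torque [ 1.50000e-03 -4.40033e+01 -1.76593e+01  6.31000e-02  5.82000e-02
 -2.00000e-04]
position [0.252  0.5712 0.2406]
tool_rot [ 2.064e-01  9.785e-01 -1.000e-03 -4.000e-04]
ft_force [-0.2717  0.3686  0.3727]
moment [-0.0448 -0.0031 -0.0148]
grip_width 0.0871
0.019
scene [[360.30239808   0.         255.31437257]
 [  0.         360.30239808 193.12081975]
 [  0.           0.           1.        ]] -0.04413840572063639 [[-0.4270482   0.90410074  0.01522123]
 [ 0.68907447  0.33628898 -0.64193933]
 [-0.58549656 -0.26365047 -0.76660434]] [ 0.19643903 -0.28849832  1.29191735]
top [[399.67316359   0.         256.7119399 ]
 [  0.         399.67316359 192.67191156]
 [  0.           0.           1.        ]] 0.009535421814714267 [[-1.04228667e-02 -9.99945427e-01  7.11894397e-04]
 [-9.93049114e-01  1.02675078e-02 -1.17252013e-01]
 [ 1.17238305e-01 -1.92904821e-03 -9.93101938e-01]] [0.00530971 0.49018957 1.16403637]
```

View pics/scene0.png

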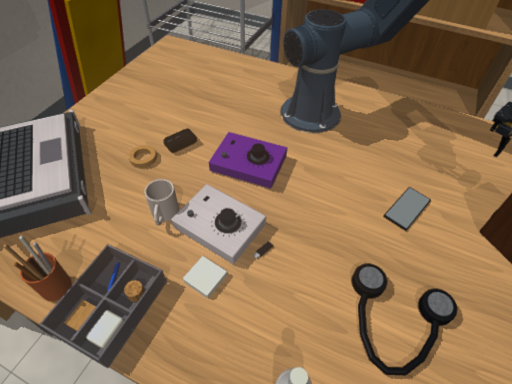

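View pics/top0.png

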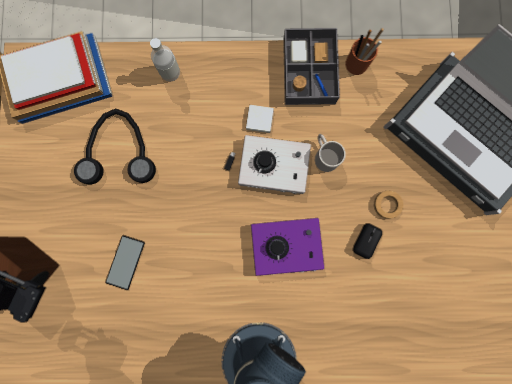

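The silver amplifier's knob is at about (264,161) in the top view and (228,221) in the scene view. The purple box nearer the base is the look-alike. Next I'll locate the axis and the ring's nib.

```bash
cat > h.py <<'E'
import cv2,numpy as np
def proj(c,X):
    X=np.atleast_2d(X); p=X@np.array(c["R"]).T+c["t"]; s=p[:,:2]/p[:,2:]
    r2=(s**2).sum(1,keepdims=True); s=s*(1+float(c["k1"])*r2)
    return s*[c["K"][0,0],c["K"][1,1]]+[c["K"][0,2],c["K"][1,2]]
def ray(c,uv):
    uv=np.atleast_2d(uv).astype(float)
    d=np.array([float(c["k1"]),0,0,0])
    s=cv2.undistortPoints(uv[:,None],np.array(c["K"]),d)[:,0]
    R=np.array(c["R"]); o=-R.T@c["t"]; return o,np.c_[s,np.ones(len(s))]@R
def onplane(c,uv,z):
    o,d=ray(c,uv); return o+d*((z-o[2])/d[:,2:])
def cloud(c):
    D=np.array(c["depth"]); h,w=D.shape
    v,u=np.mgrid[:h,:w]; o,d=ray(c,np.c_[u.ravel(),v.ravel()])
    return (o+d*D.reshape(-1,1)).reshape(h,w,3)
def warp(c,ctr,z,half=0.06,n=560):
    # picture: right=+x_world? : columns grow with -y, rows grow with -x (up = +x, right = -y): seen from above
    g=np.linspace(-half,half,n); A,B=np.meshgrid(g,g)
    P=np.c_[(ctr[0]-B).ravel(),(ctr[1]-A).ravel(),np.full(n*n,z)]
    m=proj(c,P).astype(np.float32).reshape(n,n,2)
    return cv2.remap(np.array(c["img"]),m,None,cv2.INTER_CUBIC)
E
python3 - <<'E'
from h import *
for n in("top","scene"):
    c=np.load(n+"0.npz"); P=cloud(c)
    u,v={"top":(264,161),"scene":(228,221)}[n]
    Q=P[v-45:v+45,u-60:u+60].reshape(-1,3)
    near=Q
    cap=near[(near[:,2]>.072)&(near[:,2]<.092)&(np.hypot(*(near[:,:2]-P[v,u,:2]).T)<.035)]
    b=near[(near[:,2]>.041)&(near[:,2]<.049)&(np.hypot(*(near[:,:2]-P[v,u,:2]).T)<.16)]
    print(n,P[v,u],len(cap),cap.mean(0),cap.min(0),cap.max(0))
    r=cv2.minAreaRect(b[:,:2].astype(np.float32)*1000);print(len(b),b[:,2].mean(),r)
    ctr=cap.mean(0)
    cv2.imwrite(f"pics/{n}w0.png",warp(c,ctr,.045))
E
```

```text
top [ 0.5756114  -0.02161563  0.08137809] 145 [ 0.57951858 -0.0225396   0.08327564] [ 0.56176837 -0.04196141  0.07213366] [ 0.59905763 -0.00435549  0.08875071]
2682 0.045559256497406615 ((574.3081665039062, -65.23130798339844), (225.65150451660156, 150.58738708496094), 81.82392883300781)
scene [ 0.59560247 -0.01168734  0.07677378] 182 [ 0.58415885 -0.01979597  0.08187604] [ 0.56248197 -0.03901138  0.07220271] [ 0.60116784 -0.00209001  0.08612091]
3155 0.04509140244609528 ((577.5599365234375, -51.35546112060547), (200.65725708007812, 151.092529296875), 81.68363952636719)
```

View warps.

```bash
python3 - <<'E'
from h import *
a=[]
for n in("top","scene"):
    c=np.load(n+"0.npz"); a.append(warp(c,(.582,-.0217),.054,.05,400))
cv2.imwrite("pics/w1.png",np.hstack(a))
E
```

```text
(no output)
```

View pics/w1.png

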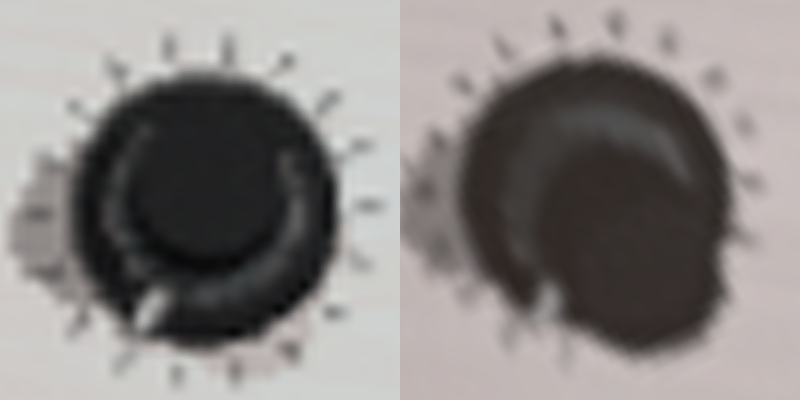

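```bash
cat >> h.py <<'E'
from scipy.spatial.transform import Rotation as Ro
def go(pos,psi_deg):
    """delta in tool axes to reach pos with tool down, jaw (tool y) world angle psi"""
    from rig import telemetry
    o=telemetry.get_obs(); A=Ro.from_quat(o["tool_rot"])
    p=np.deg2rad(psi_deg); y=np.array([np.cos(p),np.sin(p),0]); z=np.array([0,0,-1.]); x=np.cross(y,z)
    T=Ro.from_matrix(np.c_[x,y,z])
    d=A.inv().apply(np.array(pos)-o["position"]); rv=(A.inv()*T).as_rotvec(degrees=True)
    yy=A.as_matrix()[:,1]
    print("t",o["time"],"pos",np.round(o["position"],4),"psi",round(np.degrees(np.arctan2(yy[1],yy[0])),2),"q6",np.round(o["q"][5],3),"F",np.round(o["ft_force"],2),"M",np.round(o["moment"],3),"w",round(float(o["grip_width"]),4))
    print("d",np.round(d,4),"r",np.round(rv,2))
E
python3 -c "
from h import *
go((.582,-.0217,.2),101)
c=np.load('scene0.npz');print(-c['R'].T@c['t'])"
```

```text
t 0.1 pos [0.2521 0.5712 0.2407] psi 66.18 q6 -0.178 F [-0.34  0.97 -0.16] M [ 0.055 -0.082 -0.056] w 0.087
d [-0.5413 -0.4091  0.0413] r [ -0.1   -0.05 -34.82]
[1.03909892 0.26003275 0.80220099]
```

Emit:
step_arm --targets '[{"dx": -0.05, "dy": -0.038, "dz": 0.004, "rz": -3}, {"dx": -0.1, "dy": -0.076, "dz": 0.008, "rz": -6}, {"dx": -0.15, "dy": -0.114, "dz": 0.012, "rz": -10}, {"dx": -0.2, "dy": -0.151, "dz": 0.016, "rz": -13}, {"dx": -0.25, "dy": -0.189, "dz": 0.02, "rz": -16}]' --gripper 1

```text
invalid input
```

```bash
python3 -c "
from h import *
go((.582,-.0217,.2),101)"
```

```text
t 0.1 pos [0.2521 0.5712 0.2407] psi 66.18 q6 -0.178 F [-0.34  0.97 -0.16] M [ 0.055 -0.082 -0.056] w 0.087
d [-0.5413 -0.4091  0.0413] r [ -0.1   -0.05 -34.82]
```

Likely all six keys are needed per row.

Emit:
step_arm --targets '[{"dx": -0.05, "dy": -0.038, "dz": 0.004, "rx": 0, "ry": 0, "rz": -3}, {"dx": -0.1, "dy": -0.076, "dz": 0.008, "rx": 0, "ry": 0, "rz": -6}, {"dx": -0.15, "dy": -0.114, "dz": 0.012, "rx": 0, "ry": 0, "rz": -10}, {"dx": -0.2, "dy": -0.151, "dz": 0.016, "rx": 0, "ry": 0, "rz": -13}, {"dx": -0.25, "dy": -0.189, "dz": 0.02, "rx": 0, "ry": 0, "rz": -16}]' --gripper 1

```text
time: 0.72
position: [0.4041, 0.2972, 0.2208]
tool_rot: [0.067, 0.998, -0.001, -0.0]
ft_force: [0.1, -0.2, 0.9]
grip_width: 0.087
```

```bash
python3 -c "
from h import *
go((.582,-.0217,.2),101)"
```

```text
t 0.725 pos [0.4041 0.2972 0.2208] psi 82.3 q6 -1.024 F [ 0.09 -0.21  0.92] M [ 0.047 -0.058 -0.067] w 0.087
d [-0.219  -0.2922  0.0211] r [ -0.09  -0.07 -18.7 ]
```

Emit:
step_arm --targets '[{"dx": -0.036, "dy": -0.048, "dz": 0.003, "rx": 0, "ry": 0, "rz": -3}, {"dx": -0.072, "dy": -0.096, "dz": 0.007, "rx": 0, "ry": 0, "rz": -6}, {"dx": -0.108, "dy": -0.144, "dz": 0.01, "rx": 0, "ry": 0, "rz": -9}, {"dx": -0.144, "dy": -0.192, "dz": 0.014, "rx": 0, "ry": 0, "rz": -12}, {"dx": -0.18, "dy": -0.24, "dz": 0.017, "rx": 0, "ry": 0, "rz": -15}]'

```text
time: 1.35
position: [0.5508, 0.0334, 0.2037]
tool_rot: [-0.064, 0.998, -0.001, -0.001]
ft_force: [0.5, 0.5, 0.6]
grip_width: 0.0871
```

```bash
python3 -c "
from h import *
go((.582,-.0217,.13),101)"
```

```text
t 1.35 pos [0.5508 0.0334 0.2037] psi 97.37 q6 -1.84 F [0.5  0.49 0.59] M [ 0.036 -0.001  0.011] w 0.0871
d [-0.024  -0.0586  0.0737] r [-0.06 -0.1  -3.63]
```

Emit:
step_arm --targets '[{"dx": -0.008, "dy": -0.02, "dz": 0.005, "rx": 0, "ry": 0, "rz": -1}, {"dx": -0.016, "dy": -0.04, "dz": 0.02, "rx": 0, "ry": 0, "rz": -3}, {"dx": -0.024, "dy": -0.0586, "dz": 0.045, "rx": 0, "ry": 0, "rz": -3.6}, {"dx": -0.024, "dy": -0.0586, "dz": 0.07, "rx": 0, "ry": 0, "rz": -3.6}, {"dx": -0.024, "dy": -0.0586, "dz": 0.0737, "rx": 0, "ry": 0, "rz": -3.6}]'

```text
time: 1.98
position: [0.5804, -0.0216, 0.1279]
tool_rot: [-0.095, 0.995, 0.0, -0.003]
ft_force: [-0.6, -0.8, 0.2]
grip_width: 0.0871
```

```bash
python3 -c "
from h import *
from rig import viewer
c=viewer.camera('scene')
cv2.imwrite('pics/s1.png',cv2.resize(c['img'][130:300,130:330],None,fx=3,fy=3,interpolation=2))
go((.582,-.0217,.081),101)"
```

```text
t 2.025 pos [ 0.5809 -0.0215  0.1286] psi 100.96 q6 -1.989 F [ 0.23 -0.44  0.15] M [ 0.082  0.015 -0.018] w 0.0869
d [-0.0013 -0.0004  0.0476] r [ 0.03 -0.29 -0.04]
```

View pics/s1.png

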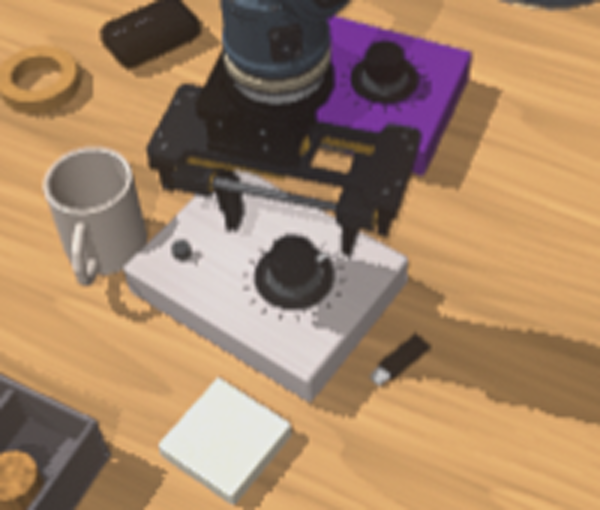

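The fingers straddle the knob (cap at ~(294,258)), with the nib at (323,258), and the mug is clear. Lowering.

Emit:
step_arm --targets '[{"dx": -0.0013, "dy": 0, "dz": 0.015, "rx": 0, "ry": -0.3, "rz": 0}, {"dx": -0.0013, "dy": 0, "dz": 0.03, "rx": 0, "ry": -0.3, "rz": 0}, {"dx": -0.0013, "dy": 0, "dz": 0.042, "rx": 0, "ry": -0.3, "rz": 0}, {"dx": -0.0013, "dy": 0, "dz": 0.047, "rx": 0, "ry": -0.3, "rz": 0}, {"dx": -0.0013, "dy": 0, "dz": 0.047, "rx": 0, "ry": -0.3, "rz": 0}]'

```text
time: 2.65
position: [0.5818, -0.0212, 0.0811]
tool_rot: [-0.096, 0.995, 0.0, -0.0]
ft_force: [-0.0, 0.5, 0.1]
grip_width: 0.0869
```

```bash
python3 -c "
from h import *
go((.582,-.0217,.081),101)"
```

```text
t 2.65 pos [ 0.5818 -0.0212  0.0811] psi 100.97 q6 -1.991 F [-0.    0.45  0.14] M [ 0.013 -0.021 -0.013] w 0.0869
d [-0.0001 -0.0005  0.0001] r [ 0.05 -0.03 -0.03]
```

Emit:
step_arm --targets '[{"dx": 0, "dy": 0, "dz": 0, "rx": 0, "ry": 0, "rz": 0}, {"dx": 0, "dy": 0, "dz": 0, "rx": 0, "ry": 0, "rz": 0}, {"dx": 0, "dy": 0, "dz": 0, "rx": 0, "ry": 0, "rz": 0}, {"dx": 0, "dy": 0, "dz": 0, "rx": 0, "ry": 0, "rz": 0}, {"dx": 0, "dy": 0, "dz": 0, "rx": 0, "ry": 0, "rz": 0}]' --gripper 0.3 --force 6

```text
time: 3.28
position: [0.5818, -0.0213, 0.0812]
tool_rot: [-0.096, 0.995, 0.0, -0.0]
ft_force: [0.1, 0.5, -0.2]
grip_width: 0.0454
```

```bash
python3 -c "
from h import *
go((.582,-.0217,.081),101)"
```

```text
t 3.275 pos [ 0.5818 -0.0213  0.0812] psi 100.97 q6 -1.991 F [ 0.06  0.53 -0.2 ] M [ 0.042 -0.044 -0.022] w 0.0454
d [-0.0001 -0.0005  0.0002] r [ 0.04 -0.02 -0.03]
```

Emit:
step_arm --targets '[{"dx": 0, "dy": 0, "dz": 0, "rx": 0, "ry": 0, "rz": 0}, {"dx": 0, "dy": 0, "dz": 0, "rx": 0, "ry": 0, "rz": 0}, {"dx": 0, "dy": 0, "dz": 0, "rx": 0, "ry": 0, "rz": 0}, {"dx": 0, "dy": 0, "dz": 0, "rx": 0, "ry": 0, "rz": 0}, {"dx": 0, "dy": 0, "dz": 0, "rx": 0, "ry": 0, "rz": 0}]' --gripper 0.2 --force 10

```text
time: 3.9
position: [0.5825, -0.0225, 0.0813]
tool_rot: [-0.096, 0.995, -0.001, 0.0]
ft_force: [0.0, -6.1, -1.0]
grip_width: 0.0378
```

```bash
python3 -c "
from h import *
from rig import viewer
c=viewer.camera('scene')
cv2.imwrite('pics/s2.png',cv2.resize(c['img'][160:270,160:300],None,fx=4,fy=4,interpolation=2))
go((.582,-.0217,.081),101)"
```

```text
t 3.95 pos [ 0.5825 -0.0225  0.0814] psi 100.98 q6 -1.991 F [ 0.78 -5.84  0.13] M [-0.796 -0.076 -0.024] w 0.0379
d [0.0003 0.0009 0.0004] r [-0.07  0.04 -0.02]
```

View pics/s2.png

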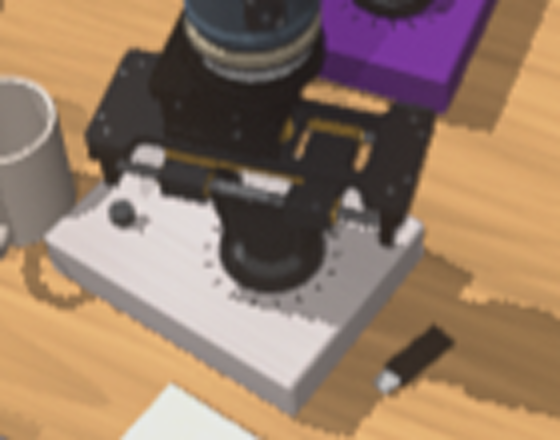

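Emit:
step_arm --targets '[{"dx": 0, "dy": 0, "dz": 0, "rx": 0, "ry": 0, "rz": 0}, {"dx": 0, "dy": 0, "dz": 0, "rx": 0, "ry": 0, "rz": 8}, {"dx": 0, "dy": 0, "dz": 0, "rx": 0, "ry": 0, "rz": 16}, {"dx": 0, "dy": 0, "dz": 0, "rx": 0, "ry": 0, "rz": 24}, {"dx": 0, "dy": 0, "dz": 0, "rx": 0, "ry": 0, "rz": 30}]' --gripper 0.2 --force 20

```text
time: 4.58
position: [0.5825, -0.024, 0.0813]
tool_rot: [0.166, 0.986, -0.002, 0.001]
ft_force: [-1.1, -7.6, -0.1]
grip_width: 0.0377
```

```bash
python3 -c "
from h import *
from rig import viewer
c=viewer.camera('scene')
cv2.imwrite('pics/s3.png',cv2.resize(c['img'][160:270,160:300],None,fx=4,fy=4,interpolation=2))
go((.582,-.0217,.081),101)"
```

```text
t 4.625 pos [ 0.5825 -0.024   0.0814] psi 70.69 q6 -1.462 F [-1.17 -7.59  0.19] M [-1.184  0.142  0.015] w 0.0377
d [0.0012 0.002  0.0004] r [ -0.2    0.06 -30.31]
```

View pics/s3.png

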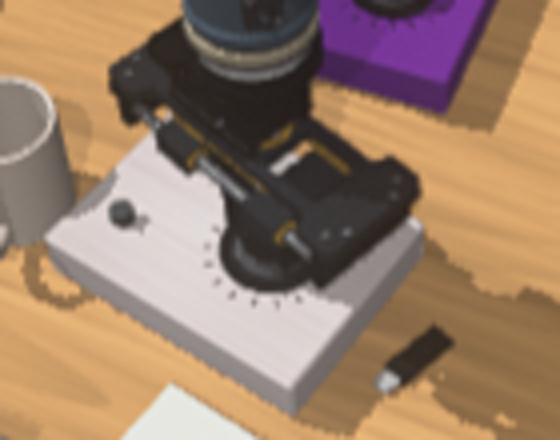

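Emit:
step_arm --targets '[{"dx": -0.0005, "dy": -0.0014, "dz": 0, "rx": 0, "ry": 0, "rz": 4}, {"dx": -0.0005, "dy": -0.0014, "dz": 0, "rx": 0, "ry": 0, "rz": 11}, {"dx": -0.0005, "dy": -0.0014, "dz": 0, "rx": 0, "ry": 0, "rz": 18}, {"dx": -0.0005, "dy": -0.0014, "dz": 0, "rx": 0, "ry": 0, "rz": 24}, {"dx": -0.0005, "dy": -0.0014, "dz": 0, "rx": 0, "ry": 0, "rz": 30}]'

```text
time: 5.25
position: [0.5817, -0.0255, 0.0813]
tool_rot: [0.418, 0.908, -0.002, 0.0]
ft_force: [-1.0, -3.6, 1.2]
grip_width: 0.0374
```

```bash
python3 -c "
from h import *
from rig import viewer
c=viewer.camera('scene')
cv2.imwrite('pics/s4.png',cv2.resize(c['img'][160:270,160:300],None,fx=4,fy=4,interpolation=2))
go((.582,-.0217,.081),101)"
```

```text
t 5.3 pos [ 0.5817 -0.0255  0.0813] psi 40.39 q6 -0.935 F [-1.37 -4.04  1.59] M [-0.53   0.183  0.031] w 0.0375
d [0.0027 0.0027 0.0003] r [-2.200e-01  1.000e-02 -6.061e+01]
```

View pics/s4.png

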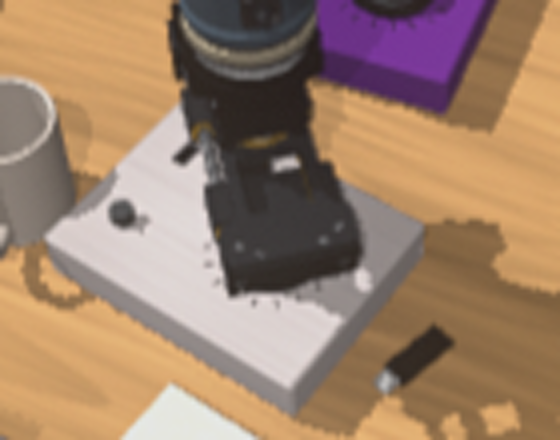

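Emit:
step_arm --targets '[{"dx": 0, "dy": 0, "dz": 0, "rx": 0, "ry": 0, "rz": 0}, {"dx": 0, "dy": 0, "dz": 0, "rx": 0, "ry": 0, "rz": 0}, {"dx": 0, "dy": 0, "dz": 0, "rx": 0, "ry": 0, "rz": 0}, {"dx": 0, "dy": 0, "dz": -0.025, "rx": 0, "ry": 0, "rz": 0}, {"dx": 0, "dy": 0, "dz": -0.07, "rx": 0, "ry": 0, "rz": 0}]' --gripper 0.8

```text
time: 5.92
position: [0.5804, -0.0247, 0.1503]
tool_rot: [0.419, 0.908, -0.002, -0.002]
ft_force: [1.3, -0.5, -0.5]
grip_width: 0.0689
```

```bash
python3 -c "
from h import *
from rig import viewer
c=viewer.camera('scene')
cv2.imwrite('pics/s5.png',cv2.resize(c['img'][160:270,160:300],None,fx=4,fy=4,interpolation=2))
np.savez('s5.npz',**c)
go((.5815,-.026,.081),40.4)"
```

```text
t 5.975 pos [ 0.5846 -0.0255  0.1573] psi 40.44 q6 -0.936 F [ 0.81 -1.2   3.15] M [-0.022 -0.065 -0.026] w 0.0686
d [ 0.0022 -0.0028  0.0762] r [0.12 0.48 0.04]
```

View pics/s5.png

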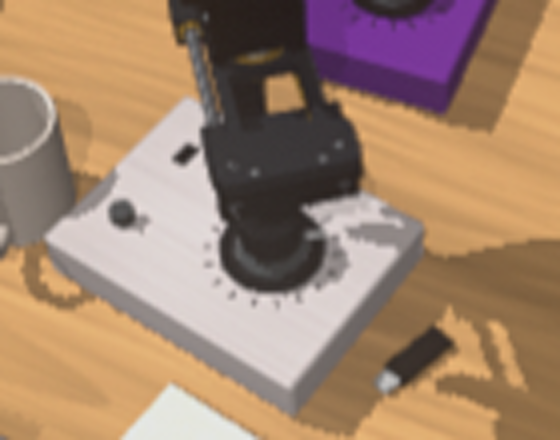

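```bash
python3 -c "
from h import *
c=np.load('s5.npz'); c0=np.load('scene0.npz')
for ctr in [(.5825,-.0225),(.582,-.0255),(.584,-.021)]:
  for r in (.027,.032):
    print(ctr,r,[tuple(np.round(proj(c,(ctr[0]+r*np.cos(a),ctr[1]+r*np.sin(a),.054))[0],1)) for a in np.deg2rad(152-20*np.arange(0,7))])
a=[cv2.resize(x['img'][190:250,195:265],None,fx=5,fy=5,interpolation=2) for x in (c0,c)]
cv2.imwrite('pics/cmp.png',np.hstack(a))
"
```

```text
(0.5825, -0.0225) 0.027 [(np.float64(235.8), np.float64(215.9)), (np.float64(237.3), np.float64(218.5)), (np.float64(237.6), np.float64(221.5)), (np.float64(236.7), np.float64(224.5)), (np.float64(234.5), np.float64(227.0)), (np.float64(231.4), np.float64(228.8)), (np.float64(227.8), np.float64(229.7))]
(0.5825, -0.0225) 0.032 [(np.float64(237.4), np.float64(215.0)), (np.float64(239.2), np.float64(218.1)), (np.float64(239.6), np.float64(221.6)), (np.float64(238.5), np.float64(225.1)), (np.float64(235.9), np.float64(228.2)), (np.float64(232.3), np.float64(230.3)), (np.float64(227.9), np.float64(231.4))]
(0.582, -0.0255) 0.027 [(np.float64(234.8), np.float64(215.3)), (np.float64(236.4), np.float64(218.0)), (np.float64(236.7), np.float64(220.9)), (np.float64(235.7), np.float64(223.9)), (np.float64(233.6), np.float64(226.4)), (np.float64(230.5), np.float64(228.2)), (np.float64(226.8), np.float64(229.1))]
(0.582, -0.0255) 0.032 [(np.float64(236.4), np.float64(214.4)), (np.float64(238.3), np.float64(217.5)), (np.float64(238.6), np.float64(221.1)), (np.float64(237.5), np.float64(224.5)), (np.float64(235.0), np.float64(227.6)), (np.float64(231.3), np.float64(229.7)), (np.float64(227.0), np.float64(230.8))]
(0.584, -0.021) 0.027 [(np.float64(236.0), np.float64(216.5)), (np.float64(237.6), np.float64(219.2)), (np.float64(237.9), np.float64(222.2)), (np.float64(236.9), np.float64(225.1)), (np.float64(234.8), np.float64(227.7)), (np.float64(231.7), np.float64(229.5)), (np.float64(228.0), np.float64(230.4))]
(0.584, -0.021) 0.032 [(np.float64(237.6), np.float64(215.6)), (np.float64(239.5), np.float64(218.7)), (np.float64(239.9), np.float64(222.3)), (np.float64(238.7), np.float64(225.8)), (np.float64(236.2), np.float64(228.8)), (np.float64(232.5), np.float64(231.0)), (np.float64(228.2), np.float64(232.0))]
```

View pics/cmp.png

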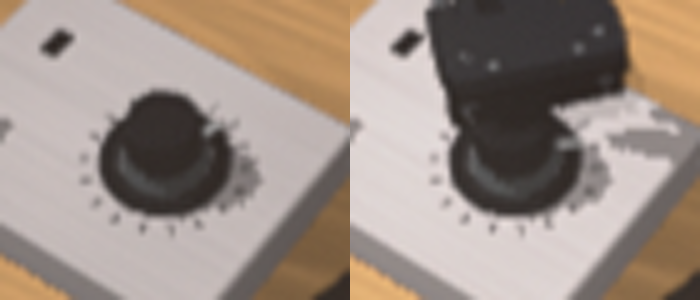

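The nib moved one click, from full-picture (237,216) to (238,218.6). I'll regrip and turn another 70°.

Emit:
step_arm --targets '[{"dx": 0.002, "dy": -0.0023, "dz": 0.02, "rx": 0, "ry": 0.4, "rz": 0}, {"dx": 0.002, "dy": -0.0023, "dz": 0.045, "rx": 0, "ry": 0.4, "rz": 0}, {"dx": 0.002, "dy": -0.0023, "dz": 0.068, "rx": 0, "ry": 0.4, "rz": 0}, {"dx": 0.002, "dy": -0.0023, "dz": 0.0755, "rx": 0, "ry": 0.4, "rz": 0}, {"dx": 0.002, "dy": -0.0023, "dz": 0.0755, "rx": 0, "ry": 0.4, "rz": 0}]'

```text
time: 6.6
position: [0.5812, -0.0256, 0.0805]
tool_rot: [0.419, 0.908, 0.0, -0.0]
ft_force: [-0.0, 0.2, -0.2]
grip_width: 0.0697
```

Emit:
step_arm --targets '[{"dx": 0, "dy": 0, "dz": 0, "rx": 0, "ry": 0, "rz": 0}, {"dx": 0, "dy": 0, "dz": 0, "rx": 0, "ry": 0, "rz": 0}, {"dx": 0, "dy": 0, "dz": 0, "rx": 0, "ry": 0, "rz": 0}, {"dx": 0, "dy": 0, "dz": 0, "rx": 0, "ry": 0, "rz": 0}, {"dx": 0, "dy": 0, "dz": 0, "rx": 0, "ry": 0, "rz": 0}]' --gripper 0.2 --force 20

```text
time: 7.22
position: [0.5814, -0.0257, 0.0809]
tool_rot: [0.419, 0.908, 0.0, 0.0]
ft_force: [0.4, -0.9, 1.7]
grip_width: 0.0372
```

```bash
python3 -c "
from h import *
go((.582,-.0255,.081),40.4)"
```

```text
t 7.225 pos [ 0.5814 -0.0257  0.0809] psi 40.44 q6 -0.943 F [ 0.35 -0.88  1.73] M [-0.113  0.048  0.011] w 0.0372
d [-0.0002  0.0006 -0.0001] r [ 0.05 -0.02  0.04]
```

Emit:
step_arm --targets '[{"dx": 0, "dy": 0, "dz": 0, "rx": 0, "ry": 0, "rz": 7}, {"dx": 0, "dy": 0, "dz": 0, "rx": 0, "ry": 0, "rz": 14}, {"dx": 0, "dy": 0, "dz": 0, "rx": 0, "ry": 0, "rz": 21}, {"dx": 0, "dy": 0, "dz": 0, "rx": 0, "ry": 0, "rz": 28}, {"dx": 0, "dy": 0, "dz": 0, "rx": 0, "ry": 0, "rz": 35}]'

```text
time: 7.85
position: [0.58, -0.0262, 0.0808]
tool_rot: [0.674, 0.739, -0.001, -0.001]
ft_force: [-4.4, -3.5, 2.4]
grip_width: 0.0377
```

```bash
python3 -c "
from h import *
from rig import viewer
go((.5815,-.0257,.081),-29.6)
c=viewer.camera('scene')
cv2.imwrite('pics/s6.png',cv2.resize(c['img'][160:270,160:300],None,fx=4,fy=4,interpolation=2))
"
```

```text
t 7.85 pos [ 0.58   -0.0262  0.0808] psi 5.26 q6 -0.328 F [-4.42 -3.46  2.38] M [-0.554  0.589  0.007] w 0.0377
d [ 0.0004  0.0016 -0.0002] r [-0.17  0.04 34.86]
```

View pics/s6.png

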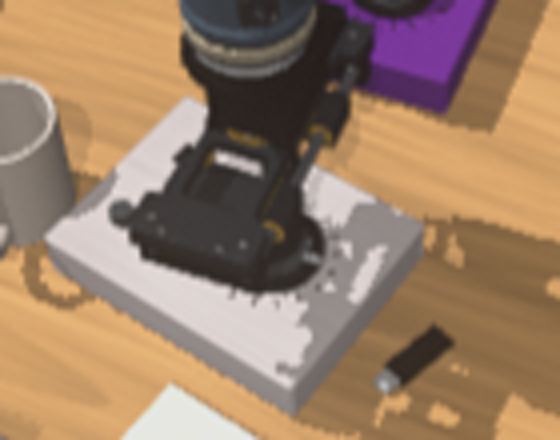

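Emit:
step_arm --targets '[{"dx": -0.0006, "dy": -0.0008, "dz": 0, "rx": 0, "ry": 0, "rz": 7}, {"dx": -0.0006, "dy": -0.0008, "dz": 0, "rx": 0, "ry": 0, "rz": 14}, {"dx": -0.0006, "dy": -0.0008, "dz": 0, "rx": 0, "ry": 0, "rz": 21}, {"dx": -0.0006, "dy": -0.0008, "dz": 0, "rx": 0, "ry": 0, "rz": 28}, {"dx": -0.0006, "dy": -0.0008, "dz": 0, "rx": 0, "ry": 0, "rz": 35}]'

```text
time: 8.52
position: [0.5782, -0.0261, 0.0807]
tool_rot: [0.866, 0.5, -0.002, -0.002]
ft_force: [-1.7, 1.9, 1.9]
grip_width: 0.0375
```

```bash
python3 -c "
from h import *
from rig import viewer
go((.5795,-.0265,.081),-29.6)
c=viewer.camera('scene')
cv2.imwrite('pics/s7.png',cv2.resize(c['img'][190:250,195:265],None,fx=8,fy=8,interpolation=2))
"
```

```text
t 8.525 pos [ 0.5782 -0.0261  0.0807] psi -30.02 q6 0.286 F [-1.69  1.94  1.91] M [ 0.133  0.452 -0.018] w 0.0375
d [ 0.0003  0.0013 -0.0003] r [-0.29  0.08 -0.42]
```

View pics/s7.png

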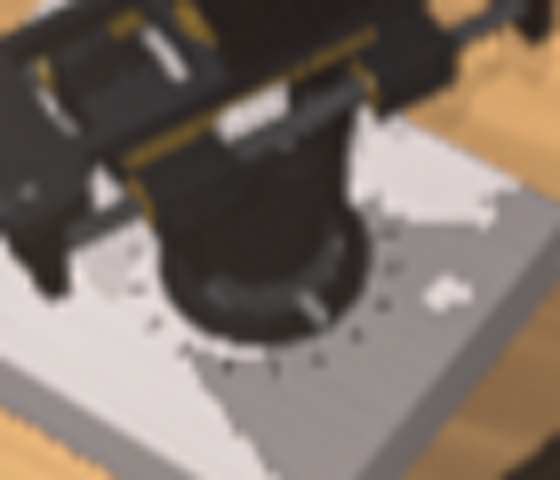

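The nib is at full-picture (234,228): click four, loaded a few degrees towards five. Turning 13° more.

Emit:
step_arm --targets '[{"dx": 0, "dy": 0, "dz": 0, "rx": 0, "ry": 0, "rz": 4}, {"dx": 0, "dy": 0, "dz": 0, "rx": 0, "ry": 0, "rz": 8}, {"dx": 0, "dy": 0, "dz": 0, "rx": 0, "ry": 0, "rz": 11}, {"dx": 0, "dy": 0, "dz": 0, "rx": 0, "ry": 0, "rz": 13}, {"dx": 0, "dy": 0, "dz": 0, "rx": 0, "ry": 0, "rz": 13}]'

```text
time: 9.2
position: [0.5777, -0.0257, 0.0807]
tool_rot: [0.917, 0.398, -0.002, -0.002]
ft_force: [-2.0, 0.9, 2.0]
grip_width: 0.0375
```

```bash
python3 -c "
from h import *
from rig import viewer
go((.5795,-.0265,.081),-29.6)
c=viewer.camera('scene')
cv2.imwrite('pics/s8.png',cv2.resize(c['img'][190:250,195:265],None,fx=8,fy=8,interpolation=2))
"
```

```text
t 9.2 pos [ 0.5777 -0.0257  0.0807] psi -43.09 q6 0.514 F [-2.    0.95  1.95] M [0.147 0.446 0.06 ] w 0.0375
d [ 0.0007  0.0019 -0.0003] r [ -0.35   0.12 -13.49]
```

View pics/s8.png

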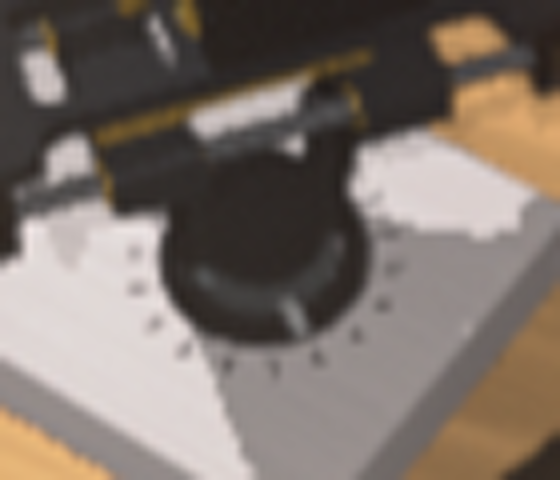

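Emit:
step_arm --targets '[{"dx": 0, "dy": 0, "dz": 0, "rx": 0, "ry": 0, "rz": 0}, {"dx": 0, "dy": 0, "dz": 0, "rx": 0, "ry": 0, "rz": 0}, {"dx": 0, "dy": 0, "dz": 0, "rx": 0, "ry": 0, "rz": 0}, {"dx": 0, "dy": 0, "dz": -0.025, "rx": 0, "ry": 0, "rz": 0}, {"dx": 0, "dy": 0, "dz": -0.07, "rx": 0, "ry": 0, "rz": 0}]' --gripper 0.8

```text
time: 9.88
position: [0.5771, -0.0258, 0.1498]
tool_rot: [0.917, 0.398, -0.004, -0.003]
ft_force: [-0.6, -0.0, -0.1]
grip_width: 0.0686
```

```bash
python3 -c "
from h import *
go((.56,.18,.16),-43)"
```

```text
t 9.875 pos [ 0.5771 -0.0258  0.1498] psi -43.11 q6 0.514 F [-0.58 -0.03 -0.08] M [-0.051  0.102  0.012] w 0.0686
d [ 0.1386 -0.1532 -0.0095] r [-0.53  0.28 -0.11]
```

Emit:
step_arm --targets '[{"dx": 0.03, "dy": -0.033, "dz": -0.005, "rx": -0.5, "ry": 0.3, "rz": 0}, {"dx": 0.06, "dy": -0.066, "dz": -0.01, "rx": -0.5, "ry": 0.3, "rz": 0}, {"dx": 0.09, "dy": -0.1, "dz": -0.01, "rx": -0.5, "ry": 0.3, "rz": 0}, {"dx": 0.12, "dy": -0.13, "dz": -0.01, "rx": -0.5, "ry": 0.3, "rz": 0}, {"dx": 0.139, "dy": -0.153, "dz": -0.01, "rx": -0.5, "ry": 0.3, "rz": 0}]'

```text
time: 10.5
position: [0.5605, 0.182, 0.1606]
tool_rot: [0.917, 0.398, 0.001, -0.0]
ft_force: [0.3, -0.3, -0.1]
grip_width: 0.0694
```

```bash
python3 -c "
from h import *
from rig import viewer
a=[];b=[]
for n in('top','scene'):
  c=viewer.camera(n); np.savez(n+'9.npz',**c)
  a.append(warp(c,(.580,-.0235),.054,.05,400))
c0=np.load('top0.npz')
a[1]=warp(c0,(.580,-.0235),.054,.05,400)
cv2.imwrite('pics/w9.png',np.hstack(a))
cv2.imwrite('pics/s9.png',c['img'])
go((.5785,-.0262,.15),-43)"
```

```text
t 10.6 pos [0.5599 0.183  0.1605] psi -42.88 q6 0.873 F [-0.3  -0.57  0.74] M [-0.109  0.072  0.037] w 0.0693
d [-0.1407  0.156   0.0102] r [-0.04 -0.07  0.12]
```

View pics/w9.png

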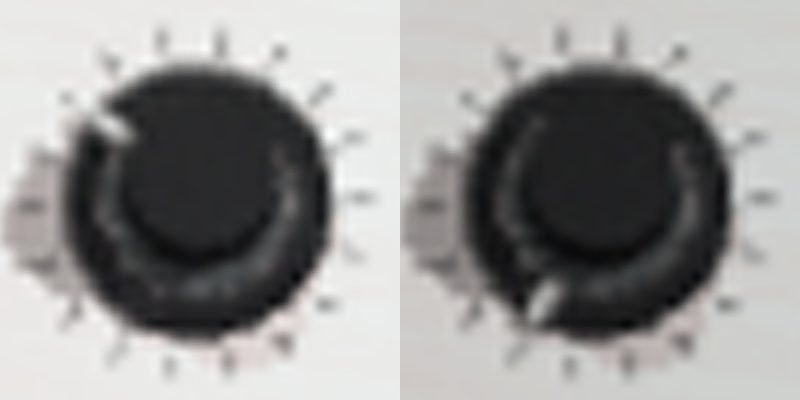

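View pics/s9.png

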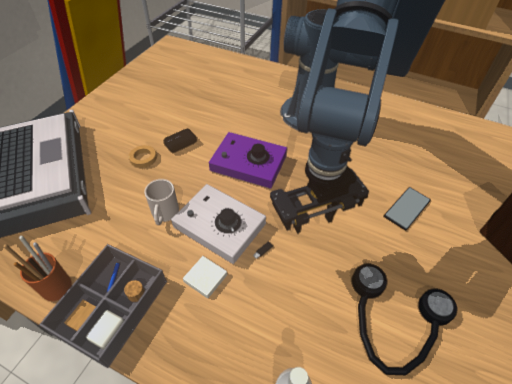

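Five clicks are confirmed: the nib went from the tick at 7 o'clock to the tick at about 10:30, measured 103°. I'll press on the cap's top with closed fingers.

Emit:
step_arm --targets '[{"dx": -0.03, "dy": 0.034, "dz": 0, "rx": 0, "ry": 0, "rz": 0}, {"dx": -0.06, "dy": 0.068, "dz": 0, "rx": 0, "ry": 0, "rz": 0}, {"dx": -0.09, "dy": 0.1, "dz": 0, "rx": 0, "ry": 0, "rz": 0}, {"dx": -0.12, "dy": 0.132, "dz": 0, "rx": 0, "ry": 0, "rz": 0}, {"dx": -0.1407, "dy": 0.156, "dz": 0, "rx": 0, "ry": 0, "rz": 0}]' --gripper 0 --force 20

```text
time: 11.22
position: [0.5785, -0.0295, 0.1602]
tool_rot: [0.917, 0.399, 0.0, -0.0]
ft_force: [0.7, 0.8, -0.1]
grip_width: 0.0277
```

```bash
python3 -c "
from h import *
go((.5785,-.0262,.110),-43)"
```

```text
t 11.225 pos [ 0.5785 -0.0295  0.1602] psi -43.0 q6 0.506 F [ 0.74  0.84 -0.12] M [-0.095  0.151  0.005] w 0.0277
d [ 0.0023 -0.0022  0.0502] r [-0.   -0.05  0.  ]
```

Emit:
step_arm --targets '[{"dx": 0.0023, "dy": -0.0022, "dz": 0.015, "rx": 0, "ry": 0, "rz": 0}, {"dx": 0.0023, "dy": -0.0022, "dz": 0.03, "rx": 0, "ry": 0, "rz": 0}, {"dx": 0.0023, "dy": -0.0022, "dz": 0.042, "rx": 0, "ry": 0, "rz": 0}, {"dx": 0.0023, "dy": -0.0022, "dz": 0.048, "rx": 0, "ry": 0, "rz": 0}, {"dx": 0.0023, "dy": -0.0022, "dz": 0.05, "rx": 0, "ry": 0, "rz": 0}]'

```text
time: 11.85
position: [0.5783, -0.0255, 0.1096]
tool_rot: [0.917, 0.399, 0.0, -0.0]
ft_force: [-0.2, -0.9, -0.3]
grip_width: 0.0005
```

```bash
python3 -c "
from h import *
from rig import viewer
c=viewer.camera('scene')
cv2.imwrite('pics/s10.png',cv2.resize(c['img'][180:260,180:280],None,fx=6,fy=6,interpolation=2))
go((.5785,-.0262,.102),-43)"
```

```text
t 11.9 pos [ 0.5784 -0.0257  0.1098] psi -42.94 q6 0.511 F [0.23 0.11 0.27] M [-0.113  0.088  0.004] w 0.0007
d [-0.0004  0.0004  0.0078] r [-0.02 -0.03  0.06]
```

View pics/s10.png

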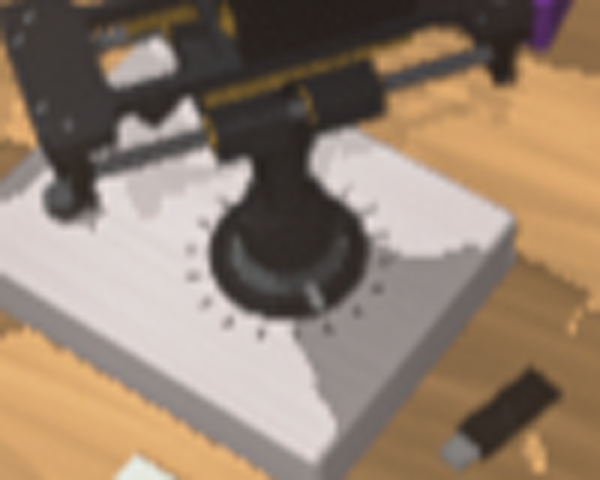

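Emit:
step_arm --targets '[{"dx": 0, "dy": 0, "dz": 0.003, "rx": 0, "ry": 0, "rz": 0}, {"dx": 0, "dy": 0, "dz": 0.006, "rx": 0, "ry": 0, "rz": 0}, {"dx": 0, "dy": 0, "dz": 0.0075, "rx": 0, "ry": 0, "rz": 0}, {"dx": 0, "dy": 0, "dz": 0.0085, "rx": 0, "ry": 0, "rz": 0}, {"dx": 0, "dy": 0, "dz": 0.0085, "rx": 0, "ry": 0, "rz": 0}]'

```text
time: 12.52
position: [0.5785, -0.0257, 0.1016]
tool_rot: [0.917, 0.399, 0.0, -0.0]
ft_force: [-1.1, -0.5, 2.0]
grip_width: 0.0007
```

```bash
python3 -c "
from h import *
go((.5785,-.0262,.098),-43)"
```

```text
t 12.525 pos [ 0.5785 -0.0257  0.1016] psi -42.95 q6 0.511 F [-1.07 -0.49  2.04] M [ 0.01   0.29  -0.016] w 0.0007
d [-0.0004  0.0004  0.0036] r [-0.01 -0.04  0.05]
```

Emit:
step_arm --targets '[{"dx": 0, "dy": 0, "dz": 0.0012, "rx": 0, "ry": 0, "rz": 0}, {"dx": 0, "dy": 0, "dz": 0.0024, "rx": 0, "ry": 0, "rz": 0}, {"dx": 0, "dy": 0, "dz": 0.0036, "rx": 0, "ry": 0, "rz": 0}, {"dx": 0, "dy": 0, "dz": 0.004, "rx": 0, "ry": 0, "rz": 0}, {"dx": 0, "dy": 0, "dz": 0.004, "rx": 0, "ry": 0, "rz": 0}]'

```text
time: 13.15
position: [0.5786, -0.0257, 0.0983]
tool_rot: [0.917, 0.399, 0.0, -0.0]
ft_force: [-1.9, 0.7, 8.6]
grip_width: 0.0001
```

```bash
python3 -c "
from h import *
go((.5785,-.0262,.098),-43)"
```

```text
t 13.15 pos [ 0.5786 -0.0257  0.0983] psi -42.94 q6 0.511 F [-1.88  0.66  8.59] M [-0.016  0.493  0.043] w 0.0001
d [-0.0004  0.0003  0.0003] r [ 0.   -0.05  0.06]
```

8.6 N, about 4 mm deep. Hold about 0.3 s more, then rise.

Emit:
step_arm --targets '[{"dx": 0, "dy": 0, "dz": 0.0005, "rx": 0, "ry": 0, "rz": 0}, {"dx": 0, "dy": 0, "dz": 0.0005, "rx": 0, "ry": 0, "rz": 0}, {"dx": 0, "dy": 0, "dz": 0.0005, "rx": 0, "ry": 0, "rz": 0}, {"dx": 0, "dy": 0, "dz": -0.004, "rx": 0, "ry": 0, "rz": 0}, {"dx": 0, "dy": 0, "dz": -0.02, "rx": 0, "ry": 0, "rz": 0}]'

```text
time: 13.78
position: [0.5779, -0.0256, 0.1178]
tool_rot: [0.917, 0.399, -0.0, -0.001]
ft_force: [0.6, -0.7, 0.0]
grip_width: 0.0005
```

```bash
python3 -c "
from h import *
go((.56,.18,.20),-43)"
```

```text
t 13.775 pos [ 0.5779 -0.0256  0.1178] psi -42.94 q6 0.511 F [ 0.59 -0.66  0.05] M [-0.054  0.109  0.026] w 0.0005
d [ 0.1383 -0.1533 -0.082 ] r [-0.1   0.01  0.06]
```

Emit:
step_arm --targets '[{"dx": 0, "dy": 0, "dz": -0.05, "rx": 0, "ry": 0, "rz": 0}, {"dx": 0.03, "dy": -0.033, "dz": -0.08, "rx": 0, "ry": 0, "rz": 0}, {"dx": 0.06, "dy": -0.066, "dz": -0.08, "rx": 0, "ry": 0, "rz": 0}, {"dx": 0.1, "dy": -0.105, "dz": -0.08, "rx": 0, "ry": 0, "rz": 0}, {"dx": 0.138, "dy": -0.145, "dz": -0.08, "rx": 0, "ry": 0, "rz": 0}]'

```text
time: 14.4
position: [0.5662, 0.1756, 0.1989]
tool_rot: [0.917, 0.399, 0.0, -0.0]
ft_force: [0.5, -0.4, -0.3]
grip_width: 0.0003
```

Emit:
step_arm --targets '[{"dx": 0, "dy": 0, "dz": 0, "rx": 0, "ry": 0, "rz": 0}, {"dx": 0, "dy": 0, "dz": 0, "rx": 0, "ry": 0, "rz": 0}, {"dx": 0, "dy": 0, "dz": 0, "rx": 0, "ry": 0, "rz": 0}, {"dx": 0, "dy": 0, "dz": 0, "rx": 0, "ry": 0, "rz": 0}, {"dx": 0, "dy": 0, "dz": 0, "rx": 0, "ry": 0, "rz": 0}]'

```text
time: 15.02
position: [0.5664, 0.1746, 0.1989]
tool_rot: [0.917, 0.398, 0.0, -0.0]
ft_force: [0.2, -0.1, -0.8]
grip_width: 0.0004
```

```bash
python3 -c "
from h import *
from rig import viewer
c=viewer.camera('top')
P=cloud(c)[155:168,258:271,2];print('cap top z',np.median(P[P>.075]))
cv2.imwrite('pics/w11.png',np.hstack([warp(c,(.580,-.0235),.054,.05,400),cv2.resize(c['img'][80:300,170:430],(400,400))]))"
```

```text
cap top z 0.08389357880829951
```

View pics/w11.png

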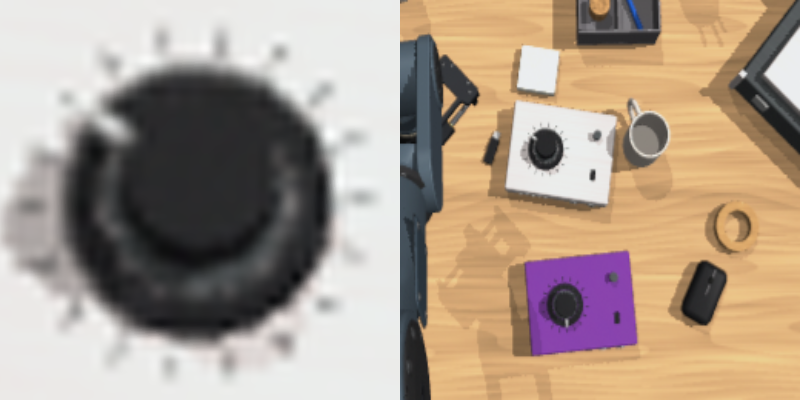

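The nib is still at (105,120), on the fifth click. The cap is back up, and the surroundings look undisturbed.

```bash
python3 -c "
from rig import robot
print(robot.hand_in())"
```

```text
the job is handed in; nothing more can be done
None
```

I turned the knob five clicks clockwise and pressed it once, and I handed the job in at about 15 s. `hand_in()` gives no verdict.

- **Turn:** I gripped the cap by its sides and turned it in stages, checking the pointer ring between them. Before and after top views show the nib moved about 103° (five clicks is 100°), from one tick to the fifth one clockwise. It was still on that tick after the press.
- **Press:** I pushed the cap top with closed fingers to about 4 mm deep, at 8.6 N. It was past 2 mm for roughly 0.6–0.7 s, a little longer than the half second asked. After I let go, the cap top measured 0.084 m, which is fully up.
- **Other checks:** In the last top view the nearby things (mug, stick, notes, mouse, tape, purple box) look unmoved, and the arm is clear. I did not re-check the phone or headphones after the press.
- **Disagreement:** The axis position from the first images was about 4–5 mm off the one I found by gripping. The first grip therefore pushed sideways on the knob with up to about 8 N before I re-centred. During the turning there was also about 2 N of vertical force, around the point where the cap starts to give, but the tool sank less than 1 mm.

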